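# Rock the heavy stock tub to pour the ornaments into the display tray

## Task

Restock the beech display tray: the green steel stock tub is too heavy to lift, so slide the tray under its pouring lip, take the tub by its bar handle and rock it forward on its front bottom edge until all three spotted ceramic balls have rolled out into the tray. Then ease the tub back down, without letting it drop, so that it stands flat again where it stood (within about 5 cm), and let go. Never lift the tub clear of the worktop or let it topple over, and leave the cups round about standing where they are.

Things in the scene. Friction and masses are not known exactly. Their poses are not given: they have to be found in the camera images.
- tub: heavy (about 2 kg) loose dark-green steel tub, dark cast sole, 120 x 120 mm, rim 180 mm high. Origin: centre of its underside; z up; -x its front (pouring side), +x its back (handle side). Walls 6 mm. Its inner floor slopes up 30 degrees from the back wall (70 mm high there) to the front lip. Centre of mass near x = 0, 33 mm up: past some 60 degrees it topples forward unless held
- tub_handle (a point): middle of the bar handle on the tub's back, at (100, 0, 185) mm in the tub's frame: a round dark bar 12 mm thick, 90 mm long, parallel to the tub's y, 34 mm clear of the back wall and just above the rim; can be pinched from above (closing along the tub's x) and turns between the pads as the tub rocks
- tub_lip (a point): middle of the pouring lip's edge, at (-85, 0, 150) mm in the tub's frame, cheeks 34 mm high beside it. With the tub tilted forward 45 / 55 / 60 degrees the lip is 124 / 137 / 142 mm ahead of the toe and 88 / 66 / 53 mm high. The balls start to roll out at 31 to 45 degrees of tilt
- tub_toe (a point): middle of the tub's front bottom edge, the line it rocks on, at (-60, 0, 0) mm in its frame. The tray fits under the lip with its near end wall 70 to 95 mm ahead of this edge and its length along the pouring direction
- tray: loose open beech tray with a cork lining, 170 (x) x 140 (y) x 42 mm high, walls 8 mm, floor 8 mm, 0.4 kg, on the worktop. Origin: centre of its underside; x along its length, z up. Its walls can be pinched from above to slide it
- ball_a_center (a point): centre of a white ceramic ball with black spots, 46 mm across, that rolls freely, at first in the tub, its +y side
- ball_b_center (a point): centre of a second such ball, at first in the tub, its -y side
- ball_c_center (a point): centre of a third such ball, at first in the tub, in front of the other two
- ball_a: the same first ball (origin 21.5 mm from its centre, turns with it)
- ball_b: the same second ball (origin 21.5 mm from its centre)
- ball_c: the same third ball (origin 21.5 mm from its centre)
- cup_right: loose grey and rust cup without handle, 43 mm wide, 51 mm high, a bystander at the right; origin centre of its underside
- tumbler_back: loose small teal tumbler, 58 mm wide, 55 mm high, a bystander behind the tub; origin centre of its underside
- mug_front: loose blue handleless cup, 71 mm wide, 63 mm high, a bystander at the right; origin centre of its underside
- bowl_white: fixed white bowl about 105 mm wide and 41 mm high, a bystander; origin centre of its underside
- bowl_dgreen: fixed small dark-green bowl about 71 mm wide and 33 mm high, a bystander behind the tub's handle side; origin centre of its underside. (The step to the window display, 55 mm high, begins at x = 0.633.)
Not all that is in view belongs to the job. What is shaped like the ball_b but purple is not meant.

How it is judged (in metres and radians):
On the way:
1. the tub is rocked forward by more than 0.5 rad (about 29 degrees) with its front bottom edge still on the worktop (angle between tub's own z axis and vertical above 0.5 rad and height (world z) of tub_toe below 0.012 m), for 0.2 s.
At the end, for the whole second after the job is handed in: All three balls at rest inside the tray, less than 45 mm above its underside; tray flat on the worktop; tub standing flat on the worktop (tilt under 0.05 rad, underside within 6 mm), at rest, within 60 mm of where it stood (x of ball_a_center in the frame of tray between -0.08 and 0.08 m and y of ball_a_center in the frame of tray between -0.065 and 0.065 m and z of each of ball_a_center, ball_b_center, ball_c_center in the frame of tray below 0.045 m and linear speed of each of ball_a, ball_b, ball_c below 0.05 m/s and x of ball_b_center in the frame of tray between -0.08 and 0.08 m and y of ball_b_center in the frame of tray between -0.065 and 0.065 m and x of ball_c_center in the frame of tray between -0.08 and 0.08 m and y of ball_c_center in the frame of tray between -0.065 and 0.065 m and angle between each of tub, tray's own z axis and vertical below 0.05 rad and height (world z) of each of tub, tub_toe, tray below 0.006 m and distance of tub from where it was at the start of the episode below 0.06 m and linear speed of each of tub, tray below 0.02 m/s); the robot touches nothing.
It fails at once if the tub's front bottom edge is lifted more than 20 mm off the worktop (height (world z) of tub_toe above 0.02 m).
It fails at once if the tub topples or is dropped (turns faster than 3 rad/s) (angular speed of tub above 3 rad/s).
It fails at once if the tub is laid over on its front (tilt more than 1.3 rad) (angle between tub's own z axis and vertical above 1.3 rad).
It fails at once if one of the three loose cups round about is moved more than 25 mm or knocked over (distance of any of cup_right, tumbler_back, mug_front from where it was at the start of the episode above 0.025 m or angle between any of cup_right, tumbler_back, mug_front's own z axis and vertical above 0.4 rad).
It also fails if it takes over 64 s, if anything falls off the work surface, if the arm or the gripper's body presses on something with over 40 N, if the wrist force passes 120 N, or if a joint passes its speed limit or range.

## Robot

A 7-joint arm with a two-finger parallel gripper is mounted at the origin on a cart in front of the work surface, level with it; the furniture and walls round the work are solid. World frame = base frame: x ahead of the robot, y to its left, z up, the work surface at z = 0. Lengths are in mm, angles in rad, forces in N, time in s.
With the tool pointing down it reaches from about 425 to 950 mm from the base axis. Payload 4.7 kg.
Tool frame: the origin (TCP) lies midway between the tips of the shut fingers; the grasp point (between the pads) lies ctrl.grip_point_offset behind it (ctrl.grip_point_offset is the distance from the TCP to the grasp point, in mm); z points along the fingers, y is the line along which they close (so a half turn about z gives the same grasp; the last joint's range is limited). The gripper opens to 87 mm and grips with 3 to 60 N. Pads are 19 mm wide; open, the fingers measure 117 mm over their backs; the gripper's body (75 mm by 190 mm) begins 51 mm behind the grasp point.
Start: joints at [1.3, 0.469, -0.049, 1.532, 0.024, 1.141, -0.082], TCP at [161.677, -655.372, 196.473] pointing down, gripper open.
Joint ranges: [-2.59, 2.59], [-0.33, 1.99], [-1.39, 1.29], [0.1, 2.45], [-1.04, 4.18], [0.21, 1.99], [-2.66, 2.66]. Speed limits (rad/s): [2.57, 2.57, 3.14, 3.14, 3.14, 3.14, 3.14].

## Interface

Orientations are given as a 3x3 rotation matrix whose columns are the frame's x, y, z axes.
In Python, from cell import ctrl gives the robot as it stands.
- The arm moves only by the tool arm_command, never from a script. Its argument "commands" is a list that holds one entry, the list of rows, each a list of 5 numbers: the shift along the tool's x, y, z in mm, then the turn about the tool's z in degrees, then the opening, from 0 (shut) to 1 (fully open). A call has 1 to 20 rows; each row shifts and turns the commanded pose from where the row before left it, along the tool's axes as they then stand; what a row does not reach is not made up. A row lasts 1/10 s, in which the tool goes at most 50 mm and 8.59 degrees, less where a joint would pass 70% of its speed; a pose out of reach is approached as far as the arm can. A call with a gripper value outside its range is refused whole. The fingers move at their own pace and stop on an object; the grip force is fixed at half the most. Time passes only in rows, so rows that do not move let the fingers close. It gives the time, the measured TCP pose, the force, the opening and the grip force at its end, in the units of the state.
- ctrl.read_state(): the state, without advancing time (a new reading comes with each control period).
- ctrl.camera(name): name is "scene" or "top" or "wrist"; returns (picture, depth): 420x560x3 uint8, red, green, blue; 420x560 float32, mm along the optical axis (not along the pixel's ray), 0 where there is no reading.
- ctrl.camera_model(name): a dict with "fov_y" (degrees; the focal length in pixels is half the picture's height over the tangent of half this angle, whatever the lens; pixels are square), "cx", "cy" (the principal point, pixels), "view" (4x4, takes a point from world to camera coordinates); the wrist camera has in their place "T_tool_cam" (4x4, takes a point from camera to tool coordinates, whose origin is the TCP and whose axes are the flange's). Camera axes: x right, y up, looking along -z (the intrinsics and any distortion apply to the point x, -y, -z); pixel columns grow to the right and rows downward; lengths in mm; the calibration is good to about 2 mm. A picture is of the moment at which its call begins: read the wrist's pose just before it. camera_model takes no time and is no camera call.
- ctrl.job_done(): hands the job in; it is judged then, once.
The state is a dict: "clock": time; "joints": joint angles; "dq": joint speeds; "joint_torque": joint torques, N m; "position": TCP position; "orientation": TCP orientation; "ft_force": force on the tool from outside, world axes, zero at the start; "moment": the same for the moment, N m; "finger_gap": finger opening in mm; "finger_force": force on a finger pad.
Only numpy, scipy, OpenCV 4.12 (cv2) and the standard library are available. Lean on these libraries where they do the work, as an engineer would, in place of code of your own. Each camera call takes 0.05 s, during which the arm holds its last target. There are 200 camera calls.

## Working session

There is one attempt and no reset: what is moved stays moved. The work goes in short steps, Python scripts to look and compute and a tool call to move; the robot and the scene stay as the last step left them, time stands still between calls to the robot, and variables do not carry over. Pictures are saved under pics/ and viewed, at most 10 in all, crops included, and the job is handed in when it is done.

Besides the shell and the picture viewer there is one more tool, called after "Emit:" as name(argument=value, ...), one argument or row to a line, values as JSON. arm_command: Moves the arm, as the interface text tells. Its arguments: {"type":"object","properties":{"commands":{"type":"array","items":{"type":"array","items":{"type":"array","items":{"type":"number"}}}}},"required":["commands"]}

```bash
mkdir -p pics; ls; python3 - <<'E'
from cell import ctrl
import cv2, numpy as np
s=ctrl.read_state(); print({k:np.round(v,3).tolist() for k,v in s.items()}, ctrl.grip_point_offset)
for n in("scene","top"):
    p,d=ctrl.camera(n); np.savez(f"{n}0.npz",p=p,d=d); cv2.imwrite(f"pics/{n}0.png",cv2.cvtColor(p,cv2.COLOR_RGB2BGR))
    m=ctrl.camera_model(n); print(n,{k:np.round(v,3).tolist() if not isinstance(v,str) else v for k,v in m.items()})
print(ctrl.camera_model("wrist"))
E
```

```text
pics
{'clock': 0.0, 'joints': [1.3, 0.469, -0.049, 1.534, 0.024, 1.141, -0.082], 'dq': [0.0, -0.001, 0.0, 0.002, 0.0, 0.0, 0.002], 'joint_torque': [0.0, -50.798, -0.081, -23.617, -0.061, 0.038, 0.0], 'position': [161.497, -654.742, 195.414], 'orientation': [[0.971, 0.24, -0.001], [0.24, -0.971, 0.002], [-0.0, -0.002, -1.0]], 'ft_force': [0.278, -0.862, 0.188], 'moment': [-0.026, 0.019, 0.033], 'finger_force': 0.0, 'finger_gap': 86.663} 18.700000000000003
scene {'fov_y': 57.774, 'cx': 279.434, 'cy': 210.002, 'view': [[-0.725, -0.688, 0.007, 201.574], [0.358, -0.368, 0.858, -378.563], [-0.588, 0.625, 0.514, -701.298], [0.0, 0.0, 0.0, 1.0]]}
top {'fov_y': 43.11, 'cx': 278.742, 'cy': 213.374, 'view': [[0.009, -1.0, -0.015, -228.271], [0.998, 0.009, 0.057, -503.914], [-0.057, -0.015, 0.998, -1389.657], [0.0, 0.0, 0.0, 1.0]]}
{'fov_y': 69.09656461619403, 'cx': 282.5024467090609, 'cy': 209.02548822644488, 'T_tool_cam': array([[ 8.88040702e-04,  9.52719832e-01,  3.03848864e-01,
         8.27345591e+01],
       [ 9.99999399e-01, -6.50497748e-04, -8.82998407e-04,
         1.03306226e+00],
       [-6.43597093e-04,  3.03849466e-01, -9.52719837e-01,
        -1.88734858e+02],
       [ 0.00000000e+00,  0.00000000e+00,  0.00000000e+00,
         1.00000000e+00]])}
```

View pics/scene0.png

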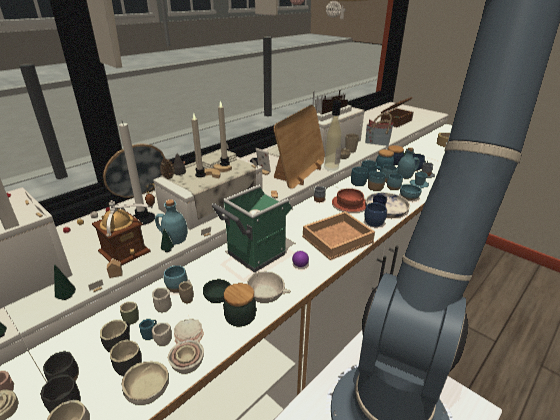

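View pics/top0.png

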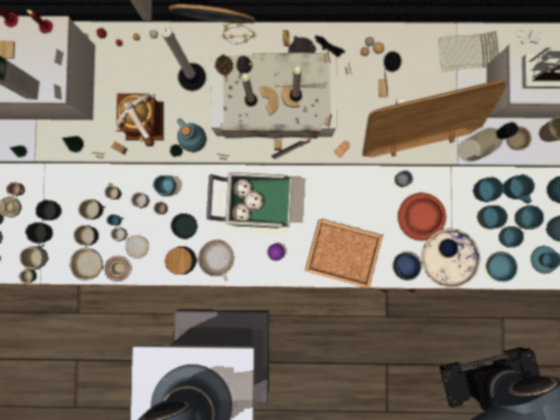

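The scene view shows the green tub at about (255,225) and the cork-lined tray at (338,235). The purple decoy ball is at (300,258).

In the top view (up is world +x, right is −y):
- **Tub:** at (255,200), with the three white spotted balls at (243,187), (237,206) and (253,201). The handle bar is on the left at about (213,200) and the lip points right.
- **Tray:** at (343,252), rotated about 10°.
- **Cups:** grey cup (403,178), blue mug (407,265), teal tumbler (165,185).

Next I'll measure them.

```bash
cat > h.py <<'E'
import numpy as np, cv2
from cell import ctrl
def intr(m): return 210/np.tan(np.radians(m["fov_y"])/2)
def cam_pose(name,s=None):
    m=ctrl.camera_model(name)
    if name=="wrist":
        T=np.eye(4);T[:3,:3]=s["orientation"];T[:3,3]=s["position"]; return m,T@m["T_tool_cam"]
    return m,np.linalg.inv(m["view"])
def cloud(d,m,C):
    f=intr(m);v,u=np.mgrid[:420,:560]
    P=np.stack([(u-m["cx"])/f*d,-(v-m["cy"])/f*d,-d,np.ones_like(d)],-1)
    W=(P@C.T)[...,:3]; W[d<=0]=np.nan; return W
def ray(px,z,m,C):
    f=intr(m);px=np.atleast_2d(px).astype(float)
    D=np.c_[(px[:,0]-m["cx"])/f,-(px[:,1]-m["cy"])/f,-np.ones(len(px))]@C[:3,:3].T
    o=C[:3,3]; return o+D*((z-o[2])/D[:,2])[:,None]
E
python3 - <<'E'
from h import *
q=np.load("top0.npz");p,d=q["p"],q["d"];m,C=cam_pose("top");W=cloud(d,m,C)
np.set_printoptions(precision=1,suppress=True)
print("table z",np.nanmedian(W[270:280,300:310,2]),np.nanmedian(W[210:230,330:390,2]), np.nanmedian(W[185:195,320:380,2]))
hsv=cv2.cvtColor(p,cv2.COLOR_RGB2HSV)
# tray
roi=np.zeros((420,560),np.uint8);roi[205:295,295:390]=1
k=((hsv[...,1]>80)&(hsv[...,0]<25)&(roi>0)).astype(np.uint8)
k=cv2.morphologyEx(k,cv2.MORPH_CLOSE,np.ones((5,5)));k=cv2.morphologyEx(k,cv2.MORPH_OPEN,np.ones((7,7)))
c=max(cv2.findContours(k,0,2)[0],key=cv2.contourArea)
w=ray(c[:,0],42,m,C); r=cv2.minAreaRect(w[:,:2].astype(np.float32)); print("tray rgb",r,"\n",cv2.boxPoints(r), cv2.boxPoints(cv2.minAreaRect(c)))
sel=(roi>0)&(abs(W[...,2]-42)<8); r=cv2.minAreaRect(W[sel][:,:2].astype(np.float32));print("tray depth",r, sel.sum())
# tub
roi[:]=0;roi[160:240,195:310]=1
sel=(roi>0)&(W[...,2]>172)&(W[...,2]<200); r=cv2.minAreaRect(W[sel][:,:2].astype(np.float32));print("tub top",r,sel.sum());print(cv2.boxPoints(r))
sel=(roi>0)&(W[...,2]>120); r=cv2.minAreaRect(W[sel][:,:2].astype(np.float32));print("tub>120",r);print(cv2.boxPoints(r))
for nme,(u0,u1,v0,v1) in dict(cup_right=(390,416,167,190),mug=(392,424,250,284),tumb=(152,180,172,198),dgreen=(169,200,211,240),white=(195,240,236,280),purple=(264,288,240,263),wood=(162,198,245,277)).items():
    w=W[v0:v1,u0:u1].reshape(-1,3);w=w[w[:,2]>12]
    print(nme,cv2.minEnclosingCircle(w[:,:2].astype(np.float32)),np.nanpercentile(w[:,2],98))
b=cv2.resize(np.hstack([p[165:235,195:305]]),None,fx=6,fy=6,interpolation=2)
cv2.imwrite("pics/tub.png",cv2.cvtColor(b,cv2.COLOR_RGB2BGR))
E
```

```text
table z 0.7267191426390127 0.8829198322646334 0.37654609477499434
tray rgb ((387.05902099609375, -403.5417785644531), (200.8182373046875, 165.84890747070312), 75.40572357177734) 
 [[ 281.5 -479.8]
 [ 442.  -521.6]
 [ 492.6 -327.3]
 [ 332.1 -285.5]] [[302.  280.9]
 [318.7 218.3]
 [394.8 238.6]
 [378.1 301.2]]
tray depth ((403.21551513671875, -391.0228271484375), (170.5731201171875, 140.07763671875), 75.39897155761719) 746
tub top ((530.3365478515625, -148.28384399414062), (178.9599151611328, 123.23515319824219), 87.45579528808594) 884
[[ 464.8 -234.9]
 [ 587.9 -240.4]
 [ 595.9  -61.6]
 [ 472.8  -56.2]]
tub>120 ((529.9224853515625, -156.34701538085938), (195.04090881347656, 123.09003448486328), 87.77980041503906)
[[ 464.6 -251.4]
 [ 587.6 -256.2]
 [ 595.2  -61.3]
 [ 472.2  -56.5]]
cup_right ((599.1390991210938, -546.1966552734375), 21.018798828125) 54.11549069339541
mug ((379.0594787597656, -564.3204956054688), 48.942535400390625) 65.95986619302042
tumb ((575.0546875, 75.06407928466797), 28.24569320678711) 58.05306506127414
dgreen ((470.36932373046875, 25.002336502075195), 36.02748489379883) 36.97590798469735
white ((381.2422180175781, -60.342010498046875), 57.0396728515625) 43.16575904903304
purple ((404.93157958984375, -215.95684814453125), 23.302213668823242) 48.80070040684389
wood ((382.3075866699219, 23.82158851623535), 40.94944381713867) 81.6714397594385
```

View pics/tub.png

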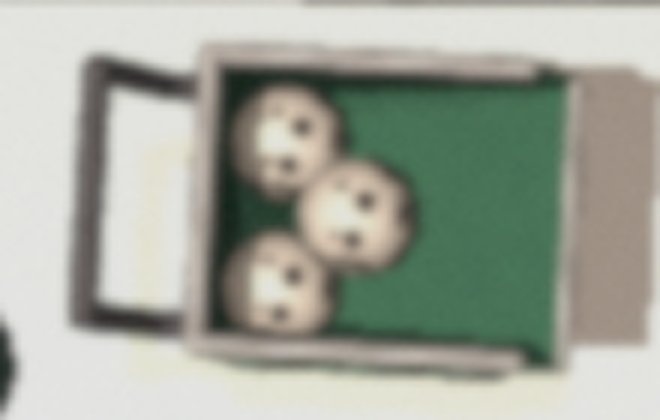

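The enlarged crop shows all three white spotted balls in the tub, with the handle on the left and the lip on the right. The purple ball sits outside the tub at top-view pixel (276,251) and isn't one of the three.

| Item | Position (mm) | Direction | Size check |
|---|---|---|---|
| Tub origin | (529.5, −167) | +x at about 87.6° | lip to handle 195 measured, 191 given |
| Tray centre | (403, −391) | long axis at 75.4° | 170.6 x 140 measured, matches |

The tray target is (520, −394) at 87.6°. I'll pinch its far end wall near (383, −469).

Emit:
arm_command(
  commands=[
    [[0,0,0,7.1,0.45],[0,0,0,7.1,0.45],[0,0,0,7.1,0.45],[0,0,0,7.2,0.45],[16.8,-23.5,5,0,0.45],[16.8,-23.5,5,0,0.45],[16.8,-23.5,5,0,0.45],[16.8,-23.5,5,0,0.45],[16.8,-23.5,5,0,0.45],[16.8,-23.5,5,0,0.45],[16.8,-23.5,5,0,0.45],[16.8,-23.5,10,0,0.45],[16.8,-23.5,20,0,0.45],[16.8,-23.5,20,0,0.45],[0,0,0,0,0.45],[0,0,0,0,0.45]],
  ],
)

```text
clock: 1.7
position: [383.7, -469.8, 110.7]
orientation: [[0.968, -0.251, -0.001], [-0.251, -0.968, 0.001], [-0.001, -0.001, -1.0]]
ft_force: [1.0, -0.7, 0.5]
finger_gap: 39.4
finger_force: 0.0
```

```bash
cat >> h.py <<'E'
def togo(x,y,z,ang):
    "tool-axes shift (after the turn) and turn to reach TCP x,y,z with tool x axis at ang degrees"
    s=ctrl.read_state();R=np.array(s["orientation"]);p=np.array(s["position"])
    a=np.degrees(np.arctan2(R[1,0],R[0,0]));c,n=np.cos(np.radians(ang)),np.sin(np.radians(ang))
    d=np.array([x,y,z])-p
    print("t",round(s["clock"],2),"pos",p.round(1),"ang",round(a,2),"F",np.round(s["ft_force"],1),"gap",round(s["finger_gap"],1),round(s["finger_force"],1))
    print("  turn",round(a-ang,2),"x,y,z",np.round([d[0]*c+d[1]*n,d[0]*n-d[1]*c,-d[2]],1))
E
python3 - <<'E'
from h import *
togo(382.8,-469.4,16,-14.6)
s=ctrl.read_state();p,d=ctrl.camera("wrist");m,C=cam_pose("wrist",s);W=cloud(d,m,C)
ok=np.isfinite(W[...,2])
print("table",np.nanmedian(W[...,2][ok&(W[...,2]<6)&(W[...,2]>-8)]))
n=np.array([.252,.968]);t=np.array([.968,-.252]);q=(W[...,:2]-[403.2,-391])
a,b=q@n,q@t
sel=ok&(abs(W[...,2]-42)<6)&(abs(a)<100)&(abs(b)<90)
print(np.percentile(a[sel],[0.5,5,50]),np.percentile(b[sel],[1,50,99]))
e=sel&(a<-60)&(abs(b)<45);print("end wall along",np.percentile(a[e],[2,50,98]), "slope",np.polyfit(b[e],a[e],1))
cv2.imwrite("pics/w1.png",cv2.cvtColor(p,cv2.COLOR_RGB2BGR))
E
```

```text
t 1.7 pos [ 383.7 -469.8  110.7] ang -14.55 F [ 1.  -0.7  0.5] gap 39.4 0.0
  turn 0.05 x,y,z [-0.9 -0.2 94.7]
table 0.4633446745785932
[-87.79590414 -86.32882215  -3.99708926] [-70.30741098  39.49852871  67.53058275]
end wall along [-87.86186929 -84.17870596 -80.64742059] slope [-1.30392943e-03 -8.41164989e+01]
```

View pics/w1.png

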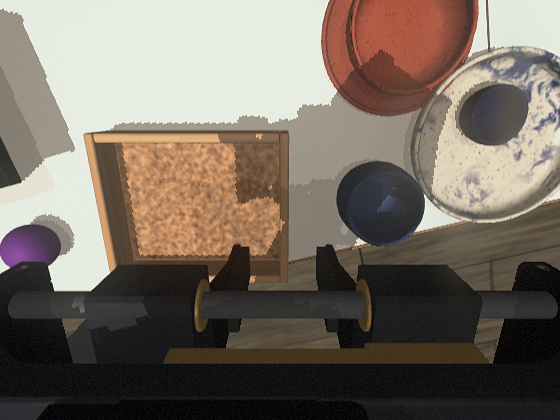

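The wrist view has the fingers either side of the tray's end wall (column ~284). The blue mug at (380,203) is clear of the outer finger. The wall measures 3 mm further out than planned, so I'll correct for that, descend and pinch.

Emit:
arm_command(
  commands=[
    [[-1,3,20,0,0.45],[0,0,25,0,0.45],[0,0,25,0,0.45],[0,0,15,0,0.45],[0,0,9,0,0.45],[0,0,0,0,0.45],[0,0,0,0,0],[0,0,0,0,0],[0,0,0,0,0],[0,0,0,0,0],[0,0,0,0,0],[0,0,0,0,0]],
  ],
)

```text
clock: 2.95
position: [382.0, -473.1, 17.6]
orientation: [[0.968, -0.253, 0.0], [-0.253, -0.968, -0.0], [0.0, 0.0, -1.0]]
ft_force: [-0.7, -0.5, 0.3]
finger_gap: 2.9
finger_force: 0.0
```

```bash
python3 - <<'E'
from h import *
togo(516.6,-475.5,16,-2.4)
E
```

```text
t 2.95 pos [ 382.  -473.1   17.6] ang -14.64 F [-0.7 -0.5  0.3] gap 2.9 0.0
  turn -12.24 x,y,z [134.6  -3.3   1.6]
```

The fingers closed to 2.9 mm with no force, so they aren't holding the wall. I'll look before doing anything else.

```bash
python3 - <<'E'
from h import *
s=ctrl.read_state();p,d=ctrl.camera("wrist");m,C=cam_pose("wrist",s)
cv2.imwrite("pics/w2.png",cv2.cvtColor(p,cv2.COLOR_RGB2BGR))
f=intr(m);Ci=np.linalg.inv(C)
for zz in (17.6,42):
    w=np.r_[s["position"][:2],zz,1];c=Ci@w;print("tcp px at z",zz,m["cx"]+f*c[0]/-c[2],m["cy"]-f*c[1]/-c[2])
q,dd=ctrl.camera("top");m,C=cam_pose("top");W=cloud(dd,m,C)
roi=np.zeros((420,560),bool);roi[205:295,295:385]=1
sel=roi&(abs(W[...,2]-43)<7);r=cv2.minAreaRect(W[sel][:,:2].astype(np.float32));print(r,cv2.boxPoints(r))
E
```

```text
tcp px at z 17.6 279.97291928186917 241.94675290437678
tcp px at z 42 279.681883031038 258.56107200500486
((403.3491516113281, -390.7215270996094), (169.78102111816406, 140.0825958251953), 75.43999481201172) [[ 314.2163  -455.27783]
 [ 449.8001  -490.4937 ]
 [ 492.482   -326.16522]
 [ 356.8982  -290.94934]]
```

View pics/w2.png

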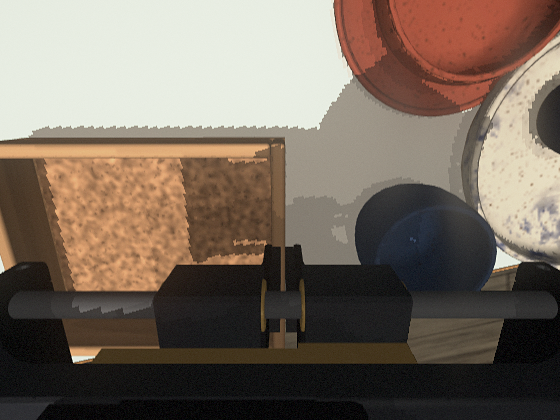

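The wall (columns 273–285) does look to be between the fingers. I'll hold the grip for a few rows and recheck the gap and force.

Emit:
arm_command(
  commands=[
    [[0,0,0,0,0],[0,0,0,0,0],[0,0,0,0,0],[0,0,0,0,0]],
  ],
)

```text
clock: 3.45
position: [381.9, -473.1, 17.5]
orientation: [[0.968, -0.253, 0.0], [-0.253, -0.968, -0.0], [0.0, 0.0, -1.0]]
ft_force: [0.5, 0.7, 0.4]
finger_gap: 0.4
finger_force: 0.0
```

```bash
python3 - <<'E'
from h import *
togo(516.6,-475.5,16,-2.4)
p=ctrl.camera("wrist")[0]
cv2.imwrite("pics/w3.png",cv2.cvtColor(cv2.resize(p[230:360,220:340],None,fx=4.5,fy=4.5,interpolation=2),cv2.COLOR_RGB2BGR))
E
```

```text
t 3.45 pos [ 381.9 -473.1   17.5] ang -14.64 F [0.5 0.7 0.4] gap 0.4 0.0
  turn -12.24 x,y,z [134.6  -3.3   1.5]
```

View pics/w3.png

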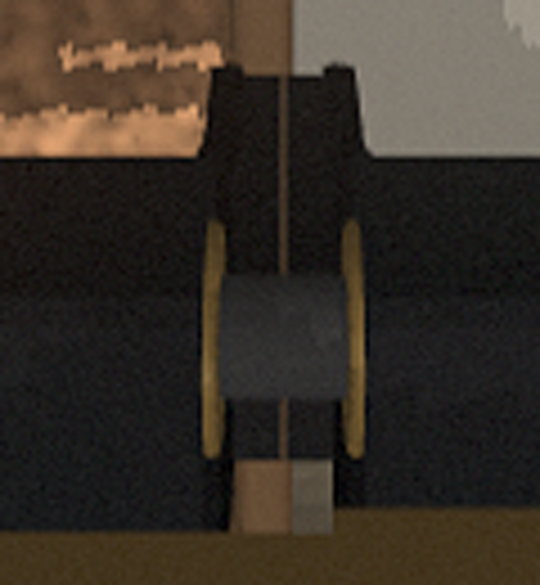

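The fingers are fully shut (0.4 mm), yet the wall lies directly below them. I need the real fingertip height from depth.

```bash
python3 - <<'E'
from h import *
np.set_printoptions(precision=1,suppress=True)
s=ctrl.read_state();p,d=ctrl.camera("wrist");m,C=cam_pose("wrist",s);W=cloud(d,m,C)
for v in (240,243,246,250,256,262,280,300,320,340): print(v,d[v,272:300:9],W[v,272:300:9,2], W[v,283])
print("tray rim near",W[225,279],W[337,276],W[337,288])
q,dd=ctrl.camera("scene");m,C=cam_pose("scene")
Ci=np.linalg.inv(C);f=intr(m)
for zz in (17.5,42,90):
    c=Ci@np.r_[s["position"][:2],zz,1];print(zz,m["cx"]+f*c[0]/-c[2],m["cy"]-f*c[1]/-c[2])
c=Ci@np.r_[s["position"][:2],17.5,1];u,v=int(m["cx"]+f*c[0]/-c[2]),int(m["cy"]-f*c[1]/-c[2])
v0=max(v-60,0);cv2.imwrite("pics/s2.png",cv2.cvtColor(cv2.resize(q[v0:v0+90,u-60:u+60],None,fx=6,fy=6,interpolation=2),cv2.COLOR_RGB2BGR));print(u-60,v0)
E
```

```text
240 [178.1 177.  224.  222.6] [42.  43.  -0.4  1. ] [ 393.  -478.1   41.8]
243 [179.8 177.2 224.2 223.2] [41.  43.3  0.1  1.1] [ 391.4 -477.7   42.3]
246 [175.6 179.8 224.5 224.2] [45.3 41.5  0.6  0.8] [ 389.1 -477.1   41.4]
250 [169.2 173.4 173.2 225.5] [51.8 48.  48.2  0.5] [ 389.9 -477.3   48.5]
256 [161.9 164.7 165.9 162. ] [59.5 57.  55.9 59.4] [ 389.4 -477.1   55. ]
262 [155.8 160.4 159.8 155.3] [65.9 61.8 62.3 66.4] [ 390.4 -477.4   64. ]
280 [141.7 140.9 142.   90.8] [ 81.2  81.9  80.9 126.1] [ 390.1 -477.2   81.2]
300 [88.  87.6 87.9 84.6] [130.3 130.6 130.4 133.3] [ 411.8 -482.8  129.9]
320 [133.5 134.6 134.5  84.1] [ 93.7  92.8  92.9 135.4] [ 375.7 -473.5   90.5]
340 [ 208.7  198.1 1101.6   91.3] [  34.5   43.2 -699.8  131.1] [ 324.7 -460.3   42.3]
tray rim near [ 403.  -478.3   42.8] [ 327.8 -456.4   41.9] [-291.5 -320.5 -701.7]
17.5 358.05258522558364 226.51263912737716
42 358.9314063449483 220.01767123292967
90 360.70771666279603 206.88976814687487
298 166
```

View pics/s2.png

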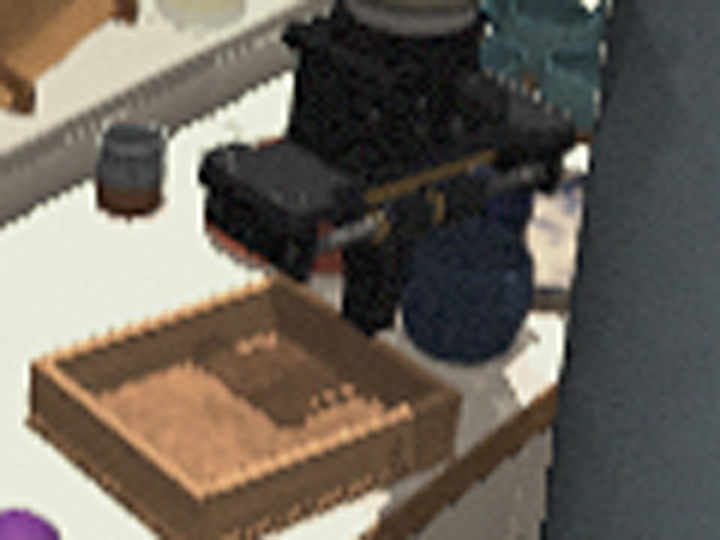

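The fingertips show at z ≈ 45 in both cameras, just above the rim. The reported TCP is 17.5, so the real tips sit about 28 mm behind it and the fingers closed above the wall. The tray hasn't moved. I'll open, go down another 14 mm (safe under either reading) and close.

Emit:
arm_command(
  commands=[
    [[0,0,0,0,0.4],[0,0,0,0,0.4],[0,0,0,0,0.4],[0,0,0,0,0.4],[0,0,4,0,0.4],[0,0,4,0,0.4],[0,0,4,0,0.4],[0,0,2,0,0.4],[0,0,0,0,0.4],[0,0,0,0,0],[0,0,0,0,0],[0,0,0,0,0],[0,0,0,0,0],[0,0,0,0,0],[0,0,0,0,0],[0,0,0,0,0]],
  ],
)

```text
clock: 5.2
position: [382.4, -471.8, 3.6]
orientation: [[0.968, -0.252, -0.0], [-0.252, -0.968, 0.002], [-0.0, -0.002, -1.0]]
ft_force: [-0.4, 5.4, 5.2]
finger_gap: 7.5
finger_force: 30.0
```

```bash
python3 - <<'E'
from h import *
np.set_printoptions(precision=1,suppress=True)
togo(516.6,-475.5,4,-2.4)
s=ctrl.read_state();p,d=ctrl.camera("wrist");m,C=cam_pose("wrist",s);W=cloud(d,m,C)
for v in range(228,264,4): print(v,W[v,268:304:5,2])
E
```

```text
t 5.2 pos [ 382.4 -471.8    3.6] ang -14.6 F [-0.4  5.4  5.2] gap 7.5 30.0
  turn -12.2 x,y,z [134.3  -1.9  -0.4]
228 [ 9.4 10.4 41.8 42.4 42.2  0.4  0.7 -0. ]
232 [ 9.4  9.7 42.1 42.9 41.9 -0.1  1.2  0.4]
236 [ 9.6 10.3 41.8 42.6 42.4  0.9  1.2  0.5]
240 [ 8.1  9.4 42.7 42.7 41.7  0.2  0.2  0.6]
244 [ 8.5  9.4 41.7 42.8 42.1  0.2  0.5  0.1]
248 [31.8 32.  42.7 42.5 42.7 31.9 34.1 34.9]
252 [38.4 37.7 42.4 42.9 43.2 37.8 38.  40.3]
256 [42.2 43.  42.6 43.2 41.6 41.3 42.4 45.2]
260 [47.2 47.4 42.5 42.2 41.6 47.2 47.7  nan]
```

It's gripped now: 7.5 mm gap at 30 N, with the tips at z ≈ 32 for a reported 3.6. That confirms the 28 mm offset. Next I'll slide and turn the tray together to the target.

Emit:
arm_command(
  commands=[
    [[10,-2.2,0,-0.94,0],[10,-2,0,-0.94,0],[10.1,-1.9,0,-0.94,0],[10.1,-1.7,0,-0.94,0],[10.1,-1.5,0,-0.94,0],[10.2,-1.4,0,-0.94,0],[10.2,-1.2,0,-0.94,0],[10.2,-1,0,-0.94,0],[10.2,-0.9,0,-0.94,0],[10.3,-0.7,0,-0.94,0],[10.3,-0.5,0,-0.94,0],[10.3,-0.4,0,-0.94,0],[10.3,-0.2,0,-0.94,0],[0,0,0,0,0],[0,0,0,0,0]],
  ],
)

```text
clock: 6.75
position: [515.0, -480.5, 3.7]
orientation: [[0.999, -0.043, 0.001], [-0.043, -0.999, -0.003], [0.001, 0.003, -1.0]]
ft_force: [-0.9, -2.2, 1.0]
finger_gap: 7.4
finger_force: 30.1
```

```bash
cat > look.py <<'E'
from h import *
np.set_printoptions(precision=1,suppress=True)
p,d=ctrl.camera("top");m,C=cam_pose("top");W=cloud(d,m,C)
def box(x0,x1,y0,y1,z0,z1):
    s=(W[...,0]>x0)&(W[...,0]<x1)&(W[...,1]>y0)&(W[...,1]<y1)&(W[...,2]>z0)&(W[...,2]<z1)
    return cv2.minAreaRect(W[s][:,:2].astype(np.float32)),s.sum()
if __name__=="__main__":
    print("tray",box(430,620,-495,-285,37,49)); print("tub>120",box(450,620,-270,-30,125,205)); print("tub rim",box(450,620,-270,-92,172,205))
E
python3 - <<'E'
import runpy;runpy.run_path("look.py",run_name="__main__")
from h import *
togo(516.6,-477,4,-2.4)
E
```

```text
tray (((517.4617919921875, -398.6161804199219), (170.36305236816406, 140.00442504882812), 88.07073211669922), np.int64(498))
tub>120 (((530.0707397460938, -156.1004638671875), (195.33837890625, 123.29241180419922), 87.50457000732422), np.int64(2659))
tub rim (((529.4912719726562, -170.21728515625), (134.67303466796875, 123.43030548095703), 87.39147186279297), np.int64(613))
t 6.8 pos [ 514.9 -480.3    3.7] ang -2.48 F [-0.9 -2.2  1.2] gap 7.6 30.0
  turn -0.08 x,y,z [ 1.6 -3.4 -0.3]
```

The tray is now at (517.5, −398.6), yaw 88.1°, with a near-wall gap of about 87 mm. I'll nudge it 5 mm closer, release, rise and cross over to above the handle.

Emit:
arm_command(
  commands=[
    [[1,-2.5,0,0,0],[1,-2.6,0,0,0],[0,0,0,0,0],[0,0,0,0,0.35],[0,0,0,0,0.35],[0,0,0,0,0.35],[0,0,0,0,0.35],[0,0,-10,0,0.35],[0,0,-30,0,0.35],[0,0,-45,0,0.35],[0,0,-45,0,0.35],[0,0,-45,0,0.35],[0,0,-45,0,0.35],[0,0,-10,0,0.35]],
  ],
)

```text
clock: 8.2
position: [520.0, -475.3, 241.7]
orientation: [[0.999, -0.043, 0.01], [-0.043, -0.999, -0.008], [0.01, 0.007, -1.0]]
ft_force: [0.3, -0.8, 0.4]
finger_gap: 30.4
finger_force: 0.0
```

Emit:
arm_command(
  commands=[
    [[0,-15,0,0,0.35],[1,-30,0,0,0.35],[1,-30,0,0,0.35],[1,-30,0,0,0.35],[1,-30,0,0,0.35],[1,-30,0,0,0.35],[0,-30,0,0,0.35],[0,-30,0,0,0.35],[0,-30,0,0,0.35],[0,-30,0,0,0.35],[0,-30,0,0,0.35],[0,-30,0,0,0.35],[0,-30,0,0,0.35],[0,-20,0,0,0.35],[0,-10,0,0,0.35],[0,0,0,0,0.35],[0,0,0,0,0.35]],
  ],
)

```text
clock: 9.9
position: [538.9, -69.9, 232.7]
orientation: [[0.999, -0.043, -0.001], [-0.043, -0.999, -0.001], [-0.001, 0.001, -1.0]]
ft_force: [-0.2, -1.5, -0.2]
finger_gap: 30.4
finger_force: 0.0
```

```bash
python3 - <<'E'
import runpy;runpy.run_path("look.py",run_name="__main__")
from h import *
togo(533.7,-69.3,138,-2.4)
s=ctrl.read_state();p,d=ctrl.camera("wrist");m,C=cam_pose("wrist",s);W=cloud(d,m,C)
z=W[...,2]
cv2.imwrite("pics/w4.png",cv2.cvtColor(p,cv2.COLOR_RGB2BGR))
k=(z>165)&(z<215)&(W[...,1]>-92)&(W[...,1]<-40)&(W[...,0]>460)&(W[...,0]<620)
print(k.sum(),np.percentile(W[k],[1,50,99],axis=0))
k2=k&(W[...,1]>-80); x,y=W[k2][:,0],W[k2][:,1];print(cv2.minAreaRect(W[k2][:,:2].astype(np.float32)),np.polyfit(x,y,1))
r=(z>165)&(z<200)&(W[...,1]<-92)&(W[...,1]>-125); print("rim back y",np.percentile(W[r],[1,50,99],axis=0) if r.any() else None)
E
```

```text
tray (((520.41748046875, -391.88958740234375), (170.48336791992188, 140.1204376220703), 87.89656066894531), np.int64(709))
tub>120 (((530.1730346679688, -156.28546142578125), (194.96810913085938, 123.29692840576172), 87.49076080322266), np.int64(2125))
tub rim (((529.5658569335938, -170.14059448242188), (135.0457305908203, 123.29692840576172), 87.49076080322266), np.int64(500))
t 9.95 pos [539.1 -70.4 232.9] ang -2.54 F [-0.1 -1.5  0.5] gap 30.4 0.0
  turn -0.14 x,y,z [-5.4 -0.9 94.9]
2024 [[480.8 -82.4 166.2]
 [538.4 -68.  190.2]
 [584.3 -60.  192.6]]
((531.8445434570312, -69.61419677734375), (20.288848876953125, 105.81685638427734), 89.7401351928711) [ -0.  -51.6]
rim back y [[ 497.4 -124.7  165.5]
 [ 570.7 -110.2  183.6]
 [ 696.6  -93.4  186.1]]
```

View pics/w4.png

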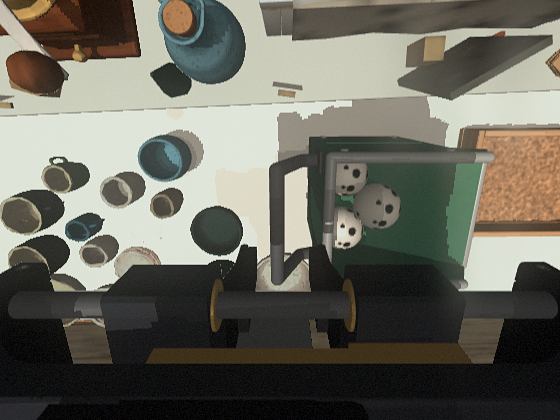

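The wrist view shows the handle bar at column 277, between the open fingers at columns 248 and 318. The three balls are in the tub at (350,177), (377,205) and (347,230). The bar's top is at 191 mm, as expected. I'll descend so the pads meet the bar (reported z ≈ 140) and close.

Emit:
arm_command(
  commands=[
    [[-3,-1,15,0,0.35],[-3,-1,20,0,0.35],[0,0,20,0,0.35],[0,0,15,0,0.35],[0,0,10,0,0.35],[0,0,8,0,0.35],[0,0,5,0,0.35],[0,0,0,0,0.35],[0,0,0,0,0.35]],
  ],
)

```text
clock: 10.9
position: [534.1, -66.8, 140.9]
orientation: [[0.999, -0.042, 0.001], [-0.042, -0.999, -0.0], [0.001, 0.0, -1.0]]
ft_force: [-0.9, 0.6, -0.0]
finger_gap: 30.6
finger_force: 0.0
```

```bash
python3 - <<'E'
from h import *
np.set_printoptions(precision=1,suppress=True)
togo(533,-68,140,-2.5)
s=ctrl.read_state();p,d=ctrl.camera("wrist");m,C=cam_pose("wrist",s);W=cloud(d,m,C)
k=(W[...,2]>178)&(W[...,2]<200)&(W[...,0]>545)&(W[...,0]<565)&(W[...,1]>-80)&(W[...,1]<-50)
print(k.sum(),np.percentile(W[k],[2,50,98],axis=0))
E
```

```text
t 10.9 pos [534.1 -66.8 140.9] ang -2.43 F [-0.9  0.6 -0. ] gap 30.6 0.0
  turn 0.07 x,y,z [-1.1  1.3  0.9]
863 [[545.4 -73.5 186.8]
 [555.4 -67.8 190.6]
 [564.7 -62.2 192.4]]
```

Emit:
arm_command(
  commands=[
    [[0,0,0,0,0],[0,0,0,0,0],[0,0,0,0,0],[0,0,0,0,0],[0,0,0,0,0],[0,0,0,0,0],[0,0,0,0,0]],
  ],
)

```text
clock: 11.65
position: [533.9, -65.4, 140.7]
orientation: [[0.999, -0.041, 0.0], [-0.041, -0.999, 0.001], [0.0, -0.001, -1.0]]
ft_force: [-0.2, 6.2, 1.9]
finger_gap: 10.9
finger_force: 30.0
```

```bash
python3 - <<'E'
import numpy as np
from h import *
togo(533,-68,140,-2.5)
a=np.radians(np.arange(0,61,3));b=160*np.cos(a)-185*np.sin(a);h=160*np.sin(a)+185*np.cos(a)
for i in range(1,len(a)): print(i*3,"tool y",round(b[i-1]-b[i],2),"z",round(h[i-1]-h[i],2),"abs",round(b[i]-160,1),round(h[i]-185,1))
E
```

```text
t 11.65 pos [533.9 -65.4 140.7] ang -2.37 F [-0.2  6.2  1.9] gap 10.9 30.0
  turn 0.13 x,y,z [-0.8  2.7  0.7]
3 tool y 9.9 z -8.12 abs -9.9 8.1
6 tool y 10.31 z -7.59 abs -20.2 15.7
9 tool y 10.7 z -7.04 abs -30.9 22.8
12 tool y 11.05 z -6.47 abs -42.0 29.2
15 tool y 11.37 z -5.88 abs -53.3 35.1
18 tool y 11.67 z -5.28 abs -65.0 40.4
21 tool y 11.93 z -4.66 abs -76.9 45.1
24 tool y 12.15 z -4.03 abs -89.1 49.1
27 tool y 12.35 z -3.39 abs -101.4 52.5
30 tool y 12.51 z -2.74 abs -113.9 55.2
33 tool y 12.63 z -2.08 abs -126.6 57.3
36 tool y 12.73 z -1.42 abs -139.3 58.7
39 tool y 12.78 z -0.75 abs -152.1 59.5
42 tool y 12.81 z -0.08 abs -164.9 59.5
45 tool y 12.79 z 0.59 abs -177.7 59.0
48 tool y 12.74 z 1.26 abs -190.4 57.7
51 tool y 12.66 z 1.92 abs -203.1 55.8
54 tool y 12.54 z 2.58 abs -215.6 53.2
57 tool y 12.39 z 3.24 abs -228.0 49.9
60 tool y 12.2 z 3.88 abs -240.2 46.1
```

The bar is gripped (10.9 mm gap, 30 N). I'll rock the tub along the arc about its toe in half steps, first to 15°, then check.

Emit:
arm_command(
  commands=[
    [[0,4.9,-4.1,0,0],[0,5.0,-4.0,0,0],[0,5.1,-3.8,0,0],[0,5.2,-3.8,0,0],[0,5.3,-3.6,0,0],[0,5.4,-3.5,0,0],[0,5.5,-3.3,0,0],[0,5.5,-3.2,0,0],[0,5.6,-3.0,0,0],[0,5.7,-2.9,0,0]],
  ],
)

```text
clock: 12.65
position: [531.7, -117.3, 176.1]
orientation: [[0.999, -0.041, 0.0], [-0.041, -0.999, 0.004], [0.0, -0.004, -1.0]]
ft_force: [0.4, 7.8, 3.3]
finger_gap: 11.1
finger_force: 30.0
```

```bash
cat > tilt.py <<'E'
from h import *
from look import W
togo(533,-68,140,-2.5)
# front top edge / lip from top cloud: foremost point above 90mm on the tub
def pts(x0,x1,y0,y1,z0,z1):
    k=(W[...,0]>x0)&(W[...,0]<x1)&(W[...,1]>y0)&(W[...,1]<y1)&(W[...,2]>z0)&(W[...,2]<z1);return W[k]
q=pts(440,620,-420,-50,48,330); lip=q[:,1]<np.percentile(q[:,1],1)+4
print("foremost y",np.percentile(q[:,1],.5),"z there",np.percentile(q[lip][:,2],[5,50,95]),"x range",np.percentile(q[:,0],[1,99]))
E
python3 tilt.py
```

```text
t 12.7 pos [ 532.  -118.6  176.7] ang -2.43 F [0.  7.1 4.5] gap 11.1 30.0
  turn 0.07 x,y,z [ -1.2 -50.6  36.7]
foremost y -290.71974213177566 z there [ 48.8 137.8 142.9] x range [466.7 587.2]
```

At 15° the lip reads y = −290.7 and z ≈ 138. I expected −289.7 and 138, so the toe is holding. On to 30°.

Emit:
arm_command(
  commands=[
    [[0,5.8,-2.7,0,0],[0,5.9,-2.6,0,0],[0,5.9,-2.4,0,0],[0,6,-2.3,0,0],[0,6,-2.1,0,0],[0,6.1,-1.9,0,0],[0,6.1,-1.8,0,0],[0,6.2,-1.6,0,0],[0,6.2,-1.5,0,0],[0,6.3,-1.2,0,0],[0,0,0,0,0],[0,0,0,0,0]],
  ],
)

```text
clock: 13.9
position: [529.3, -179.5, 196.8]
orientation: [[0.999, -0.042, 0.001], [-0.042, -0.999, 0.001], [0.001, -0.001, -1.0]]
ft_force: [-0.5, 6.0, 5.7]
finger_gap: 10.7
finger_force: 30.0
```

```bash
python3 tilt.py
```

```text
t 13.95 pos [ 529.3 -179.4  196.8] ang -2.41 F [-0.3  5.   5.3] gap 10.6 30.0
  turn 0.09 x,y,z [  -1.1 -111.5   56.8]
foremost y -323.5503916933614 z there [ 89.4 116.9 156.7] x range [464.1 585.2]
```

30° also matches (lip −323.6 / 117; expected −323.4 / 117). Now slowly to 45°, at 1° per row.

Emit:
arm_command(
  commands=[
    [[0,4.2,-0.7,0,0],[0,4.2,-0.7,0,0],[0,4.2,-0.7,0,0],[0,4.2,-0.5,0,0],[0,4.2,-0.5,0,0],[0,4.3,-0.4,0,0],[0,4.3,-0.3,0,0],[0,4.3,-0.3,0,0],[0,4.3,-0.2,0,0],[0,4.3,0,0,0],[0,4.3,0,0,0],[0,4.3,0,0,0],[0,4.3,0.2,0,0],[0,4.3,0.2,0,0],[0,4.3,0.2,0,0],[0,0,0,0,0],[0,0,0,0,0],[0,0,0,0,0]],
  ],
)

```text
clock: 15.75
position: [525.9, -244.0, 199.1]
orientation: [[0.999, -0.042, -0.001], [-0.042, -0.999, 0.0], [-0.001, -0.0, -1.0]]
ft_force: [0.5, 2.9, -0.7]
finger_gap: 10.8
finger_force: 30.0
```

```bash
python3 tilt.py; python3 - <<'E'
from h import *
p,d=ctrl.camera("top");cv2.imwrite("pics/t5.png",cv2.cvtColor(cv2.resize(p[155:295,195:395],None,fx=4,fy=4,interpolation=2),cv2.COLOR_RGB2BGR))
E
```

```text
t 15.8 pos [ 526.  -243.9  199.1] ang -2.4 F [ 0.6  2.7 -0.1] gap 11.4 30.0
  turn 0.1 x,y,z [  -0.6 -176.1   59.1]
foremost y -361.5611878705632 z there [ 49.7 122.6 127.4] x range [461.6 580.1]
```

View pics/t5.png

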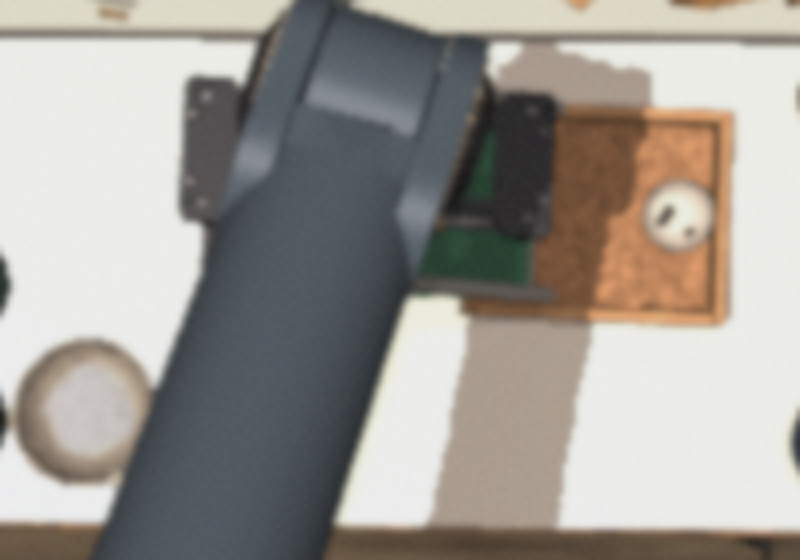

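The picture shows one ball in the tray at (680,215). The other two are hidden or still inside. I'll continue to 55°, then count balls by colour in the scene and top cameras.

Emit:
arm_command(
  commands=[
    [[0,4.2,0.3,0,0],[0,4.2,0.4,0,0],[0,4.2,0.5,0,0],[0,4.2,0.6,0,0],[0,4.2,0.6,0,0],[0,4.2,0.7,0,0],[0,4.2,0.8,0,0],[0,4.2,0.9,0,0],[0,4.2,0.9,0,0],[0,4.1,1.0,0,0],[0,0,0,0,0],[0,0,0,0,0],[0,0,0,0,0],[0,0,0,0,0]],
  ],
)

```text
clock: 17.25
position: [524.6, -286.2, 193.1]
orientation: [[0.999, -0.042, 0.0], [-0.042, -0.999, -0.001], [0.001, 0.001, -1.0]]
ft_force: [-0.3, 0.7, 2.8]
finger_gap: 11.0
finger_force: 30.0
```

```bash
python3 tilt.py; cat > balls.py <<'E'
from h import *
np.set_printoptions(precision=1,suppress=True)
ex=np.array([.037,.9993])
for n in("scene","top"):
    p,d=ctrl.camera(n);m,C=cam_pose(n);W=cloud(d,m,C)
    x,y,z=W[...,0],W[...,1],W[...,2]
    hsv=cv2.cvtColor(p,cv2.COLOR_RGB2HSV)
    k=((x>440)&(x<600)&(y<-200)&(y>-490)&(z>22)&(z<150)&(hsv[...,1]<70)&(hsv[...,2]>90)).astype(np.uint8)
    c,l,st,ce=cv2.connectedComponentsWithStats(k)
    for i in range(1,c):
        if st[i,4]>20:
            w=W[l==i];print(n,"area",st[i,4],"px",ce[i],"xyz med",np.median(w,0),"zmax",np.percentile(w[:,2],97),"x",np.percentile(w[:,0],[3,97]),"y",np.percentile(w[:,1],[3,97]))
E
python3 balls.py
```

```text
t 17.3 pos [ 524.5 -286.2  193.1] ang -2.41 F [-0.6  0.8  2.8] gap 10.9 30.0
  turn 0.09 x,y,z [  -1.1 -218.4   53.1]
foremost y -378.0553434499954 z there [101.3 328.9 329.8] x range [460.9 586.7]
scene area 59 px [322.5 210.1] xyz med [ 500.2 -441.8   40.7] zmax 95.17399750179308 x [459.6 533.4] y [-471.1 -371.9]
top area 225 px [364.3 208.3] xyz med [ 518.8 -443.3   49. ] zmax 58.9708060047519 x [499.5 538. ] y [-463.5 -425.7]
```

Only one ball shows up by colour, since the arm and shadow hide the rest. I'll make one composite of the scene crop and the wrist view.

```bash
python3 - <<'E'
from h import *
a=ctrl.camera("scene")[0];b=ctrl.camera("wrist")[0];t=ctrl.camera("top")[0]
A=cv2.resize(a[165:265,230:390],(480,300),interpolation=2);B=cv2.resize(b,(400,300));T=cv2.resize(t[165:265,270:390],(360,300),interpolation=2)
M=np.zeros((600,800,3),np.uint8);M[:300,:480]=A;M[300:,:400]=B;M[300:,420:780]=T
M=cv2.convertScaleAbs(M,alpha=1.4,beta=15);cv2.imwrite("pics/mix.png",cv2.cvtColor(M,cv2.COLOR_RGB2BGR))
E
```

```text
(no output)
```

View pics/mix.png

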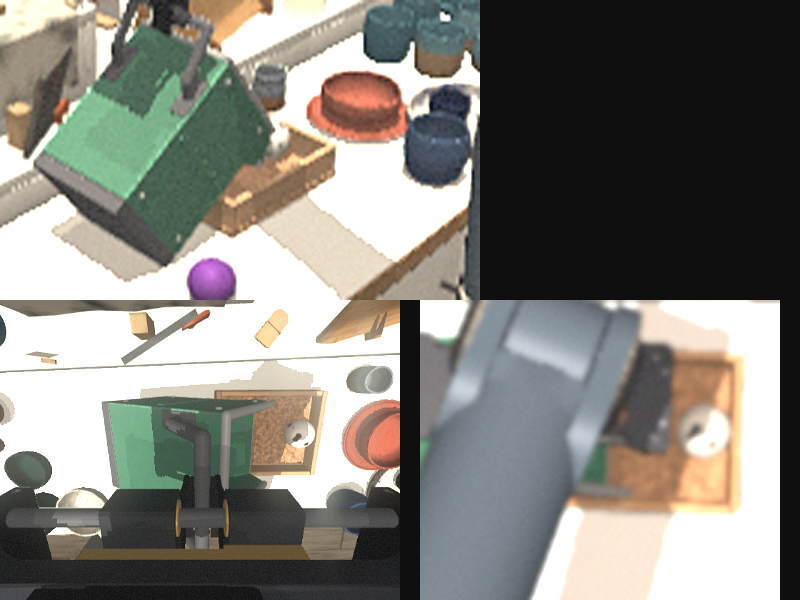

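The composite shows the tub at about 55° with its toe on the table. One ball is visible at the tray's far end (wrist panel (298,433)). The near half is hidden under the tub. Going past 55° could press a ball under the lip, so I'll ease back to 30° and count from there.

Emit:
arm_command(
  commands=[
    [[0,-4.1,-1,0,0],[0,-6.3,-1.3,0,0],[0,-6.3,-1.3,0,0],[0,-6.3,-1,0,0],[0,-6.3,-0.9,0,0],[0,-6.4,-0.7,0,0],[0,-6.4,-0.6,0,0],[0,-6.4,-0.3,0,0],[0,-6.4,-0.3,0,0],[0,-6.4,0,0,0],[0,-6.4,0,0,0],[0,-6.4,0.4,0,0],[0,-6.4,0.4,0,0],[0,-6.4,0.7,0,0],[0,-6.4,0.7,0,0],[0,-6.3,1,0,0],[0,-6.3,1,0,0],[0,0,0,0,0]],
  ],
)

```text
clock: 19.35
position: [528.7, -178.7, 195.4]
orientation: [[0.999, -0.041, -0.001], [-0.041, -0.999, 0.001], [-0.001, -0.001, -1.0]]
ft_force: [0.9, 0.8, -2.3]
finger_gap: 11.3
finger_force: 30.0
```

```bash
python3 tilt.py; python3 balls.py; python3 - <<'E'
from h import *
np.set_printoptions(precision=1,suppress=True)
s=ctrl.read_state();p,d=ctrl.camera("wrist");m,C=cam_pose("wrist",s);W=cloud(d,m,C);hsv=cv2.cvtColor(p,cv2.COLOR_RGB2HSV)
x,y,z=W[...,0],W[...,1],W[...,2]
k=((x>450)&(x<600)&(y<-150)&(y>-490)&(z>15)&(z<190)&(hsv[...,1]<60)&(hsv[...,2]>90)).astype(np.uint8)
c,l,st,ce=cv2.connectedComponentsWithStats(k)
for i in range(1,c):
    if st[i,4]>80: w=W[l==i];print("wrist",st[i,4],ce[i],np.median(w,0),np.percentile(w[:,2],97))
cv2.imwrite("pics/w6.png",cv2.cvtColor(p,cv2.COLOR_RGB2BGR))
# grid of tray area: heights along y, at three x
q,d=ctrl.camera("top");m,C=cam_pose("top");T=cloud(d,m,C)
for X in(480,500,520,540,560):
    r=[]
    for Y in range(-470,-300,12):
        a=(abs(T[...,0]-X)<6)&(abs(T[...,1]-Y)<6);r.append(int(np.median(T[a][:,2])) if a.any() else -1)
    print(X,r)
E
```

```text
t 19.4 pos [ 528.7 -179.5  195.5] ang -2.37 F [ 0.5  1.5 -2.5] gap 11.2 30.0
  turn 0.13 x,y,z [  -0.6 -111.6   55.5]
foremost y -323.3601524854392 z there [ 48.9 118.  155.1] x range [463.8 584.8]
scene area 130 px [319.3 209.6] xyz med [ 510.  -434.3   41.1] zmax 52.06486834161416 x [496.3 538.4] y [-472.7 -421.3]
top area 104 px [317.4 206.5] xyz med [ 517.3 -320.5  116.5] zmax 121.69635139032424 x [472.4 565.1] y [-323.6 -314.2]
top area 229 px [364.2 208.3] xyz med [ 519.1 -443.1   49.6] zmax 57.236419927105544 x [501.1 537.8] y [-463.5 -425.5]
top area 43 px [283.4 227.5] xyz med [ 466.3 -235.5  107.5] zmax 141.85386554358675 x [464.8 466.9] y [-274.5 -202.7]
wrist 866 [443.2 170.3] [ 577.9 -307.2  167.1] 188.55091801177971
wrist 1378 [509.3 186. ] [ 521.3 -439.1   48. ] 55.54886620072179
480 [37, 8, 9, 10, 9, 7, 8, 8, 10, 7, 8, 7, 63, 116, 117]
500 [38, 38, 43, 34, 10, 8, 9, 8, 8, 8, 8, 7, 63, 116, 116]
520 [40, 50, 54, 50, 30, 7, 11, 9, 10, 9, 10, 9, 113, 117, 116]
540 [30, 43, 43, 33, 8, 8, 9, 8, 10, 8, 7, 9, 114, 116, 115]
560 [22, 9, 8, 9, 8, 10, 9, 8, 10, 7, 8, 10, 117, 117, 117]
```

There's only one ball in the tray and the rest of its floor is empty. I'll look for the other two inside the tub by transforming the depth clouds into the tub frame.

```bash
cat > intub.py <<'E'
from h import *
import sys
np.set_printoptions(precision=1,suppress=True)
th=np.radians(float(sys.argv[1]))
for n in("wrist","top","scene"):
    s=ctrl.read_state();p,d=ctrl.camera(n);m,C=cam_pose(n,s);W=cloud(d,m,C)
    dx,dy=W[...,0]-527,W[...,1]+(228 if n=="wrist" else 226.7)
    f=-(dx*.042+dy*.9991);lat=-dx*.9991+dy*.042;h=W[...,2]
    ft=f*np.cos(th)-h*np.sin(th);ht=f*np.sin(th)+h*np.cos(th);xt=-60-ft
    up=ht-(70+(54-xt)*np.tan(np.radians(30)))
    inn=(abs(lat)<51)&(xt>-90)&(xt<52)&(ht<178)
    print(n,"inside px",(inn&(abs(up)<60)).sum(),"floor px",(inn&(abs(up)<8)).sum(),"raised",(inn&(up>14)&(up<56)).sum())
    for X in range(-80,50,15):
        print("  xt",X,[ (int(np.median(up[k])) if (k:=inn&(abs(xt-X)<7)&(abs(lat-L)<7)&(up<62)&(up>-15)).sum()>3 else None) for L in range(-45,46,15)])
E
python3 intub.py 30
```

```text
wrist inside px 7792 floor px 7792 raised 0
  xt -80 [0, 0, 0, 0, 0, 0, 0]
  xt -65 [0, 0, 0, 0, 0, 0, 0]
  xt -50 [None, 0, 0, 0, 0, 0, 0]
  xt -35 [None, 0, 0, 0, 0, 0, 0]
  xt -20 [None, 0, 0, 0, 0, 0, 0]
  xt -5 [None, None, None, None, None, None, None]
  xt 10 [None, None, None, None, None, None, None]
  xt 25 [None, None, None, None, None, None, None]
  xt 40 [None, None, None, None, None, None, None]
top inside px 1220 floor px 1171 raised 37
  xt -80 [-1, 0, -1, -2, -1, 0, -1]
  xt -65 [0, 0, 0, 0, -1, 0, -1]
  xt -50 [0, -1, 0, 1, -1, -1, 0]
  xt -35 [None, None, None, None, None, 0, 0]
  xt -20 [None, 0, -2, 0, 0, 0, 0]
  xt -5 [-1, 0, 0, 0, 0, 0, 0]
  xt 10 [None, None, 1, 2, None, 32, 0]
  xt 25 [None, 37, None, None, None, 40, 33]
  xt 40 [None, None, None, None, None, None, None]
scene inside px 7 floor px 0 raised 6
  xt -80 [None, None, None, None, None, None, None]
  xt -65 [None, None, None, None, None, None, None]
  xt -50 [None, None, None, None, None, None, None]
  xt -35 [None, None, None, None, None, None, None]
  xt -20 [None, None, None, None, None, None, None]
  xt -5 [None, None, None, None, None, None, None]
  xt 10 [None, None, None, None, None, None, None]
  xt 25 [None, None, None, None, None, None, None]
  xt 40 [None, None, None, None, None, None, None]
```

The tub frame fits well: floor residuals are about 0. Two balls are still against the back wall (xt ≈ 10–25, lateral ±35). I'll tilt again to 57° and check the actual tilt and the balls there.

Emit:
arm_command(
  commands=[
    [[0,6.3,-1,0,0],[0,6.3,-1,0,0],[0,6.4,-0.7,0,0],[0,6.4,-0.7,0,0],[0,6.4,-0.4,0,0],[0,6.4,-0.4,0,0],[0,6.4,0,0,0],[0,6.4,0,0,0],[0,6.4,0.3,0,0],[0,6.4,0.3,0,0],[0,6.4,0.6,0,0],[0,6.4,0.6,0,0],[0,6.3,1,0,0],[0,6.3,1,0,0],[0,6.3,1.3,0,0],[0,6.3,1.3,0,0],[0,6.2,1.6,0,0],[0,6.2,1.6,0,0],[0,0,0,0,0],[0,0,0,0,0]],
  ],
)

```text
clock: 21.75
position: [524.0, -294.7, 190.5]
orientation: [[0.999, -0.043, -0.0], [-0.043, -0.999, -0.0], [-0.0, 0.0, -1.0]]
ft_force: [-0.2, 1.3, 0.8]
finger_gap: 11.0
finger_force: 30.0
```

```bash
python3 intub.py 57 | head -30; python3 - <<'E'
from h import *
np.set_printoptions(precision=1,suppress=True)
togo(533,-68,140,-2.5)
for n in("wrist","scene"):
    s=ctrl.read_state();p,d=ctrl.camera(n);m,C=cam_pose(n,s);W=cloud(d,m,C);hsv=cv2.cvtColor(p,cv2.COLOR_RGB2HSV)
    g=(hsv[...,0]>60)&(hsv[...,0]<90)&(hsv[...,1]>80)&(W[...,0]>480)&(W[...,0]<560)&(W[...,1]>-320)&(W[...,1]<-120)&(W[...,2]>60)&(W[...,2]<235)
    w=W[g]; c=w.mean(0);v=np.linalg.svd(w-c,full_matrices=0)[2][2];v*=np.sign(v[2]);print(n,g.sum(),"normal",v,"tilt from back plane",np.degrees(np.arctan2(v[2],np.hypot(v[0],v[1]))),"resid",np.std((w-c)@v))
E
python3 balls.py
```

```text
wrist inside px 2039 floor px 2039 raised 0
  xt -80 [None, -1, -1, -1, -1, -1, -1]
  xt -65 [None, -1, -1, -1, -1, -1, -1]
  xt -50 [None, 0, -1, -1, -1, -1, 0]
  xt -35 [None, None, None, None, None, None, None]
  xt -20 [None, None, None, None, None, None, None]
  xt -5 [None, None, None, None, None, None, None]
  xt 10 [None, None, None, None, None, None, None]
  xt 25 [None, None, None, None, None, None, None]
  xt 40 [None, None, None, None, None, None, None]
top inside px 42 floor px 42 raised 0
  xt -80 [None, None, None, None, None, -1, -2]
  xt -65 [None, None, None, None, None, None, None]
  xt -50 [None, None, None, None, None, None, None]
  xt -35 [None, None, None, None, None, None, None]
  xt -20 [None, None, None, None, None, None, None]
  xt -5 [None, None, None, None, None, None, None]
  xt 10 [None, None, None, None, None, None, None]
  xt 25 [None, None, None, None, None, None, None]
  xt 40 [None, None, None, None, None, None, None]
scene inside px 0 floor px 0 raised 0
  xt -80 [None, None, None, None, None, None, None]
  xt -65 [None, None, None, None, None, No
[... 214 characters left out ...]
e]
  xt 10 [None, None, None, None, None, None, None]
  xt 25 [None, None, None, None, None, None, None]
  xt 40 [None, None, None, None, None, None, None]
t 21.9 pos [ 524.1 -294.2  190.6] ang -2.4 F [-0.1  1.   0.7] gap 11.0 30.0
  turn 0.1 x,y,z [  -1.  -226.3   50.6]
wrist 9554 normal [0.  0.5 0.8] tilt from back plane 56.71917692483794 resid 2.5370814586135597
scene 806 normal [0.  0.5 0.8] tilt from back plane 57.413125716281456 resid 1.5042473156257334
scene area 51 px [322.9 210.2] xyz med [ 499.4 -441.2   40.5] zmax 96.22243014823249 x [458.3 515.1] y [-466.3 -374.7]
top area 217 px [364.5 208.3] xyz med [ 519.  -444.3   49.5] zmax 58.37085491905343 x [499.7 537.7] y [-463.4 -426. ]
```

Two independent fits confirm the real tilt is 57° (56.7 and 57.4), and the front half of the tub floor is clear. The last two balls must be sitting at the back. I'll jog the handle a few degrees to free them and recheck.

Emit:
arm_command(
  commands=[
    [[0,-12.4,-3.0,0,0],[0,12.4,3.0,0,0],[0,0,0,0,0],[0,-12.4,-3.0,0,0],[0,12.4,3.0,0,0],[0,0,0,0,0],[0,-12.4,-3.0,0,0],[0,12.4,3.0,0,0],[0,0,0,0,0],[0,0,0,0,0],[0,0,0,0,0]],
  ],
)

```text
clock: 23.2
position: [524.2, -293.9, 190.7]
orientation: [[0.999, -0.042, 0.0], [-0.042, -0.999, 0.0], [0.0, -0.0, -1.0]]
ft_force: [-0.8, 0.1, 2.8]
finger_gap: 10.8
finger_force: 30.0
```

```bash
cat > white.py <<'E'
from h import *
np.set_printoptions(precision=1,suppress=True)
togo(533,-68,140,-2.5)
for n in("wrist","scene","top"):
    s=ctrl.read_state();p,d=ctrl.camera(n);m,C=cam_pose(n,s);W=cloud(d,m,C);hsv=cv2.cvtColor(p,cv2.COLOR_RGB2HSV)
    x,y,z=W[...,0],W[...,1],W[...,2]
    k=((x>200)&(x<632)&(y<150)&(y>-650)&(z>14)&(z<215)&(hsv[...,1]<75)&(hsv[...,2]>80)).astype(np.uint8)
    k=cv2.morphologyEx(k,cv2.MORPH_OPEN,np.ones((3,3),np.uint8))
    c,l,st,ce=cv2.connectedComponentsWithStats(k)
    for i in range(1,c):
        if st[i,4]>25: w=W[l==i];print(n,st[i],ce[i],np.median(w,0),"zmax",np.percentile(w[:,2],97).round(),"col",np.median(p[l==i],0))
E
python3 white.py
```

```text
t 23.2 pos [ 524.2 -293.9  190.7] ang -2.41 F [-0.8  0.1  2.8] gap 10.8 30.0
  turn 0.09 x,y,z [  -1.1 -226.    50.7]
wrist [158  79  18  11 130] [165.5  83. ] [ 629.6 -218.7  153.4] zmax 155.0 col [91. 90. 85.]
wrist [ 484   92   62   40 1962] [515.2 111.8] [ 597.  -546.3   37.5] zmax 51.0 col [ 99. 100.  94.]
wrist [23 97 16  3 48] [30.5 98. ] [631.7 -41.   46.4] zmax 56.0 col [100.   96.5  89. ]
wrist [46 96 14  3 42] [52.5 97. ] [631.7 -63.1  46.1] zmax 56.0 col [101.5  97.   89. ]
wrist [ 3 98 10  3 30] [ 7.5 99. ] [631.7 -17.6  46.9] zmax 56.0 col [98.5 94.  86.5]
wrist [432 133  14  39 340] [438.2 148.4] [ 562.2 -472.7   33.2] zmax 43.0 col [102.  91.  77.]
wrist [323 142  57  23 322] [353.8 152.1] [ 576.8 -352.1  148.8] zmax 193.0 col [84. 82. 77.]
wrist [ 135  144   26  121 1206] [147.8 201.8] [ 533.6 -170.   106.4] zmax 110.0 col [96. 96. 92.]
wrist [309 157  13  99 752] [314.3 193.7] [ 561.8 -315.9  200.1] zmax 201.0 col [90. 89. 83.]
wrist [ 392  168   44   40 1235] [414.3 187.1] [ 522.  -442.7   48.6] zmax 56.0 col [132. 124. 111.]
wrist [520 238  22  25 130] [530.3 249.
[... 1218 characters left out ...]
 325.8] [417.2 137.   25.4] zmax 29.0 col [198. 191. 165.]
top [252 178   9  48 294] [255.7 201.4] [ 530.6 -168.2  106.3] zmax 114.0 col [96. 99. 91.]
top [139 194  10  15  81] [144.5 201.8] [530.4 124.2  38.6] zmax 53.0 col [146. 141. 131.]
top [357 200  17  17 231] [364.6 208.3] [ 519.3 -444.6   49.2] zmax 57.0 col [151. 137. 123.]
top [159 209   8   6  33] [162.9 211.8] [505.1  74.9  44.6] zmax 54.0 col [120. 108.  97.]
top [329 227  12   4  40] [334.5 228.8] [ 463.1 -360.6  121.8] zmax 148.0 col [86. 77. 70.]
top [136 235  12  24 226] [140.7 246.4] [416.6 137.   26.2] zmax 33.0 col [196. 186. 168.]
top [196 239  39  42 524] [214.4 258.8] [382.8 -55.7  29.2] zmax 44.0 col [150. 136. 122.]
```

Emit:
arm_command(
  commands=[
    [[0,-6.2,-1.6,0,0],[0,-6.2,-1.6,0,0],[0,-6.3,-1.3,0,0],[0,-6.3,-1.3,0,0],[0,-6.3,-1,0,0],[0,-6.3,-1,0,0],[0,-6.4,-0.6,0,0],[0,-6.4,-0.6,0,0],[0,-6.4,-0.3,0,0],[0,-6.4,-0.3,0,0],[0,-6.4,0,0,0],[0,-6.4,0,0,0],[0,-6.4,0.4,0,0],[0,-6.4,0.4,0,0],[0,-6.4,0.7,0,0],[0,-6.4,0.7,0,0],[0,-6.3,1,0,0],[0,-6.3,1,0,0],[0,0,0,0,0],[0,0,0,0,0]],
  ],
)

```text
clock: 25.35
position: [529.0, -180.0, 195.9]
orientation: [[0.999, -0.042, 0.0], [-0.042, -0.999, 0.0], [0.0, -0.0, -1.0]]
ft_force: [0.0, 1.1, -2.3]
finger_gap: 10.9
finger_force: 30.0
```

```bash
python3 intub.py 30|sed -n 10,20p; python3 - <<'E'
from h import *
np.set_printoptions(precision=1,suppress=True)
q,d=ctrl.camera("top");m,C=cam_pose("top");T=cloud(d,m,C)
for X in(470,490,510,530,550,570):
    r=[]
    for Y in range(-476,-300,12):
        a=(abs(T[...,0]-X)<6)&(abs(T[...,1]-Y)<6);r.append(int(np.median(T[a][:,2])) if a.any() else -1)
    print(X,r)
# raised pixels in tub: where and what colour
th=np.radians(30);dx,dy=T[...,0]-527,T[...,1]+226.7
f=-(dx*.042+dy*.9991);lat=-dx*.9991+dy*.042;h=T[...,2]
xt=-60-(f*np.cos(th)-h*np.sin(th));ht=f*np.sin(th)+h*np.cos(th);up=ht-(70+(54-xt)*np.tan(np.radians(30)))
k=(abs(lat)<51)&(xt>-90)&(xt<52)&(ht<178)&(up>14)&(up<56)
for v,u in np.argwhere(k): print((u,v),int(xt[v,u]),int(lat[v,u]),int(up[v,u]),q[v,u],end="; ")
E
```

```text
xt 40 [None, None, None, None, None, None, None]
top inside px 1226 floor px 1171 raised 39
  xt -80 [0, 0, -2, -1, 0, 0, -2]
  xt -65 [0, -1, 0, 0, -1, -1, -1]
  xt -50 [-1, 0, 1, 0, 0, 0, -1]
  xt -35 [None, None, None, None, None, -1, -1]
  xt -20 [None, -1, 0, -1, None, -1, 0]
  xt -5 [0, -1, 0, 0, 0, 0, 0]
  xt 10 [None, None, 0, -1, None, 30, 0]
  xt 25 [None, 37, 32, None, None, 40, None]
  xt 40 [None, None, None, None, None, None, None]
470 [41, 11, 7, 9, 7, 9, 10, 8, 8, 8, 8, 8, 11, 134, 118]
490 [42, 10, 9, 9, 7, 10, 9, 9, 9, 8, 9, 7, 8, 114, 117]
510 [43, 39, 51, 50, 40, 8, 8, 8, 8, 9, 9, 8, 9, 116, 115]
530 [42, 42, 51, 50, 41, 9, 8, 10, 8, 9, 10, 8, 10, 117, 117]
550 [40, 9, 8, 10, 10, 9, 9, 11, 8, 9, 9, 9, 9, 116, 116]
570 [38, 9, 9, 8, 8, 10, 8, 7, 8, 9, 8, 9, 8, 116, 117]
(np.int64(278), np.int64(186)) 17 -36 33 [62 64 56]; (np.int64(278), np.int64(187)) 17 -34 34 [68 68 58]; (np.int64(278), np.int64(188)) 19 -31 37 [77 75 66]; (np.int64(278), np.int64(189)) 19 -29 37 [85 82 71]; (np.int64(277), np.int64(190)) 20 -26 37 [74 68 61]; (np.int64(278), np.int64(190)) 16 -
[... 963 characters left out ...]
6]; (np.int64(277), np.int64(214)) 17 30 35 [96 92 81]; (np.int64(275), np.int64(215)) 23 33 40 [116 107  98]; (np.int64(276), np.int64(215)) 19 33 35 [109 101  90]; (np.int64(277), np.int64(215)) 15 32 30 [97 94 82]; (np.int64(275), np.int64(216)) 23 35 39 [116 108  99]; (np.int64(276), np.int64(216)) 22 35 43 [108 101  90]; (np.int64(277), np.int64(216)) 14 34 28 [92 92 80]; (np.int64(275), np.int64(217)) 24 38 43 [114 106  96]; (np.int64(276), np.int64(217)) 20 37 39 [101  96  85]; (np.int64(275), np.int64(218)) 21 40 35 [108 101  92]; (np.int64(276), np.int64(218)) 18 40 33 [94 93 82]; (np.int64(275), np.int64(219)) 19 42 31 [99 96 86]; (np.int64(275), np.int64(220)) 18 44 29 [83 86 77];
```

Confirmed: two balls remain in the back corners (xt ≈ 31, lateral −27 and +31), even at 57°. I'll do a brisker rock, to 44° and then 16° in two rows to 60° with an abrupt stop. That's about 1.4 rad/s, well under the 3 rad/s limit.

Emit:
arm_command(
  commands=[
    [[0,6,-0.9,0,0],[0,6,-0.8,0,0],[0,6,-0.7,0,0],[0,6,-0.6,0,0],[0,6,-0.5,0,0],[0,5.9,-0.3,0,0],[0,5.9,-0.2,0,0],[0,5.9,-0.1,0,0],[0,5.9,0,0,0],[0,5.9,0.1,0,0],[0,33.9,4.2,0,0],[0,32.9,8.9,0,0],[0,0,0,0,0],[0,0,0,0,0],[0,0,0,0,0],[0,0,0,0,0],[0,0,0,0,0],[0,0,0,0,0]],
  ],
)

```text
clock: 27.35
position: [523.4, -306.5, 187.5]
orientation: [[0.999, -0.042, -0.0], [-0.042, -0.999, -0.001], [0.0, 0.001, -1.0]]
ft_force: [-1.9, -1.9, 5.4]
finger_gap: 10.6
finger_force: 30.1
```

```bash
cat > st.py <<'E'
from h import *
np.set_printoptions(precision=1,suppress=True)
togo(533,-68,140,-2.5)
for n in("wrist","scene"):
    s=ctrl.read_state();p,d=ctrl.camera(n);m,C=cam_pose(n,s);W=cloud(d,m,C);hsv=cv2.cvtColor(p,cv2.COLOR_RGB2HSV)
    g=(hsv[...,0]>60)&(hsv[...,0]<90)&(hsv[...,1]>80)&(W[...,0]>480)&(W[...,0]<560)&(W[...,1]>-340)&(W[...,1]<-120)&(W[...,2]>60)&(W[...,2]<235)
    w=W[g]; c=w.mean(0);v=np.linalg.svd(w-c,full_matrices=0)[2][2];v*=np.sign(v[2]);print(n,g.sum(),"tilt",np.degrees(np.arctan2(v[2],np.hypot(v[0],v[1]))).round(1))
    x,y,z=W[...,0],W[...,1],W[...,2]
    k=((x>452)&(x<586)&(y<-300)&(y>-472)&(z>16)&(z<58)); 
    print("  raised px in tray by 12mm y-bins",[(int(Y),int((k&(abs(y-Y)<6)).sum())) for Y in range(-466,-310,12)])
E
python3 st.py; python3 balls.py
```

```text
t 27.35 pos [ 523.4 -306.5  187.5] ang -2.39 F [-1.9 -1.9  5.4] gap 10.6 30.1
  turn 0.11 x,y,z [  -0.8 -238.7   47.5]
wrist 10261 tilt 59.5
  raised px in tray by 12mm y-bins [(-466, 814), (-454, 524), (-442, 765), (-430, 1150), (-418, 1024), (-406, 1020), (-394, 344), (-382, 189), (-370, 447), (-358, 253), (-346, 59), (-334, 50), (-322, 53)]
scene 796 tilt 60.1
  raised px in tray by 12mm y-bins [(-466, 66), (-454, 13), (-442, 8), (-430, 20), (-418, 26), (-406, 49), (-394, 11), (-382, 5), (-370, 6), (-358, 10), (-346, 7), (-334, 7), (-322, 15)]
scene area 100 px [324.6 214.6] xyz med [ 472.5 -415.8   45.3] zmax 77.28266307335377 x [457.5 512.1] y [-461.5 -382.3]
top area 351 px [360.5 217. ] xyz med [ 491.7 -435.    50. ] zmax 57.88858833877714 x [463.1 536.3] y [-462.6 -404.7]
```

More white appears in the tray now (area 351, spanning y −463…−405). I'll ease back to 30° and count.

Emit:
arm_command(
  commands=[
    [[0,-6.1,-1.9,0,0],[0,-6.1,-1.9,0,0],[0,-6.2,-1.6,0,0],[0,-6.2,-1.6,0,0],[0,-6.3,-1.3,0,0],[0,-6.3,-1.3,0,0],[0,-6.3,-1,0,0],[0,-6.3,-1,0,0],[0,-6.4,-0.6,0,0],[0,-6.4,-0.6,0,0],[0,-6.4,-0.3,0,0],[0,-6.4,-0.3,0,0],[0,-6.4,0,0,0],[0,-6.4,0,0,0],[0,-6.4,0.4,0,0],[0,-6.4,0.4,0,0],[0,-6.4,0.7,0,0],[0,-6.4,0.7,0,0],[0,-6.3,1,0,0],[0,-6.3,1,0,0]],
  ],
)

```text
clock: 29.55
position: [529.2, -179.6, 196.0]
orientation: [[0.999, -0.042, 0.001], [-0.042, -0.999, 0.0], [0.001, -0.0, -1.0]]
ft_force: [1.0, 1.1, -1.2]
finger_gap: 11.1
finger_force: 30.0
```

```bash
python3 intub.py 30|sed -n 11,20p; cat > grid.py <<'E'
from h import *
q,d=ctrl.camera("top");m,C=cam_pose("top");T=cloud(d,m,C)
for X in range(460,590,12):
    r=[]
    for Y in range(-476,-300,12):
        a=(abs(T[...,0]-X)<6)&(abs(T[...,1]-Y)<6);r.append(int(np.median(T[a][:,2])) if a.any() else -1)
    print(X,r)
E
python3 grid.py; python3 balls.py; python3 -c "
from h import *;togo(533,-68,140,-2.5)"
```

```text
top inside px 1268 floor px 1251 raised 0
  xt -80 [1, 0, 0, 0, 0, -1, 0]
  xt -65 [1, 1, 1, 0, 1, 1, 0]
  xt -50 [0, 0, 0, 1, 0, 0, 0]
  xt -35 [None, None, None, None, None, 0, 0]
  xt -20 [None, None, -4, None, None, 0, 0]
  xt -5 [0, 0, 0, 0, 0, 0, 0]
  xt 10 [1, 0, 1, 0, 0, 0, 0]
  xt 25 [None, None, None, None, None, None, None]
  xt 40 [None, None, None, None, None, None, None]
460 [43, 13, 12, 23, 43, 44, 33, 28, 22, 13, 26, 38, 40, 44, 43]
472 [41, 10, 9, 45, 53, 53, 39, 9, 7, 7, 9, 7, 9, 121, 119]
484 [40, 12, 9, 45, 55, 54, 44, 9, 9, 9, 10, 9, 9, 116, 117]
496 [42, 11, 11, 40, 48, 48, 11, 7, 8, 8, 8, 9, 9, 118, 117]
508 [41, 38, 51, 51, 37, 9, 10, 8, 9, 9, 8, 9, 9, 116, 117]
520 [41, 44, 55, 50, 44, 8, 7, 9, 8, 10, 9, 8, 10, 116, 117]
532 [40, 41, 50, 51, 41, 11, 9, 8, 9, 8, 9, 10, 7, 117, 118]
544 [39, 10, 11, 11, 38, 50, 45, 10, 8, 9, 8, 8, 8, 118, 118]
556 [39, 9, 9, 8, 47, 53, 51, 33, 9, 9, 9, 9, 10, 119, 117]
568 [36, 9, 8, 8, 48, 52, 49, 10, 9, 8, 10, 9, 9, 117, 118]
580 [41, 37, 36, 19, 41, 43, 39, 12, 10, 10, 12, 11, 10, 154, 163]
scene area 214 px [321.2 212.5] xyz med [ 496.7 -424.3   43.8] zmax 53.057352131742874 x [460.1 532.1] y [-469.3 -399.4]
scene area 33 px [306.6 212. ] xyz med [ 535.6 -398.9   36. ] zmax 116.5680074515935 x [459.6 548.2] y [-421.  -297.8]
top area 96 px [317.7 206.7] xyz med [ 516.3 -320.8  117.3] zmax 122.02149980606201 x [472.3 567.8] y [-325.5 -316. ]
top area 227 px [352.3 193.2] xyz med [ 557.3 -412.4   48.8] zmax 58.14320078957921 x [539.5 577.1] y [-431.5 -394.7]
top area 470 px [359.9 215.6] xyz med [ 500.6 -432.4   49. ] zmax 57.56793710223829 x [463.  537.6] y [-461.6 -404.5]
top area 31 px [281.1 227.6] xyz med [ 466.2 -228.9  116.2] zmax 135.93988712740702 x [464.3 466.8] y [-260.5 -204.2]
t 29.85 pos [ 529.1 -180.5  196.2] ang -2.45 F [ 0.6  1.6 -0. ] gap 11.2 30.0
  turn 0.05 x,y,z [  -1.  -112.6   56.2]
```

All three balls are in the tray at (478,−420), (520,−448) and (557,−412), with tops at about 54 mm as expected for balls on the tray floor. The tub is empty. Now I'll ease it down to 4.5°.

Emit:
arm_command(
  commands=[
    [[0,-6.3,1.2,0,0],[0,-6.2,1.5,0,0],[0,-6.2,1.6,0,0],[0,-6.1,1.8,0,0],[0,-6.1,1.9,0,0],[0,-6,2.1,0,0],[0,-6,2.3,0,0],[0,-5.9,2.4,0,0],[0,-5.9,2.6,0,0],[0,-5.8,2.7,0,0],[0,-5.7,2.9,0,0],[0,-5.6,3,0,0],[0,-5.5,3.2,0,0],[0,-5.5,3.3,0,0],[0,-5.4,3.5,0,0],[0,-5.3,3.6,0,0],[0,-5.2,3.8,0,0],[0,0,0,0,0]],
  ],
)

```text
clock: 31.65
position: [532.5, -80.6, 151.9]
orientation: [[0.999, -0.041, -0.002], [-0.041, -0.999, 0.001], [-0.002, -0.0, -1.0]]
ft_force: [1.1, 2.0, -1.3]
finger_gap: 10.7
finger_force: 30.0
```

```bash
python3 -c "
from h import *;togo(533.9,-65.4,140.7,-2.4)"; python3 tilt.py|tail -1
```

```text
t 31.65 pos [532.5 -80.6 151.9] ang -2.34 F [ 1.1  2.  -1.3] gap 10.7 30.0
  turn 0.06 x,y,z [  0.8 -15.2  11.2]
foremost y -418.8859030810841 z there [49.2 53.5 60.4] x range [466.7 587.5]
```

Emit:
arm_command(
  commands=[
    [[0,-4,3,0,0],[0,-4,3,0,0],[0,-3,2.3,0,0],[0,-2,1.6,0,0],[0,-1.2,1,0,0],[0,-0.8,0.8,0,0],[0,0,0.5,0,0],[0,0,0,0,0],[0,0,0,0,0]],
  ],
)

```text
clock: 32.6
position: [533.6, -66.3, 140.6]
orientation: [[0.999, -0.042, -0.0], [-0.042, -0.999, 0.0], [-0.0, -0.0, -1.0]]
ft_force: [-0.0, 3.5, -0.5]
finger_gap: 10.9
finger_force: 30.0
```

```bash
python3 -c "
from h import *;togo(533.9,-65.4,140.7,-2.4)
import look
print(look.box(450,620,-270,-20,125,205))
W=look.W
from h import *
for n in('wrist','top'):
    s=ctrl.read_state();p,d=ctrl.camera(n);m,C=cam_pose(n,s);T=cloud(d,m,C)
    k=(abs(T[...,2]-182)<12)&(T[...,0]>460)&(T[...,0]<600)&(T[...,1]<-110)&(T[...,1]>-225)
    w=T[k];A=np.c_[w[:,:2]-w[:,:2].mean(0),np.ones(len(w))];c=np.linalg.lstsq(A,w[:,2],rcond=None)[0];print(n,len(w),'slope deg',np.degrees(c[:2]).round(2),c[2].round(1))
"
```

```text
t 32.6 pos [533.6 -66.3 140.6] ang -2.42 F [-0.   3.5 -0.5] gap 10.9 30.0
  turn -0.02 x,y,z [ 0.3 -0.9 -0.1]
(((529.0516967773438, -159.85787963867188), (189.3546600341797, 123.8984375), 87.53509521484375), np.int64(1709))
wrist 5916 slope deg [2.6 0.9] 182.9
top 434 slope deg [0.2 0.1] 184.0
```

The tub is flat to about 0.1°. I'll settle it 1 mm more, open gently and rise straight up.

Emit:
arm_command(
  commands=[
    [[0,-0.5,0.5,0,0],[0,-0.5,0.5,0,0],[0,0,0,0,0],[0,0,0,0,0.35],[0,0,0,0,0.35],[0,0,0,0,0.35],[0,0,0,0,0.35],[0,0,0,0,0.35],[0,0,-5,0,0.35],[0,0,-15,0,0.35],[0,0,-30,0,0.35],[0,0,-40,0,0.35],[0,0,-30,0,0.35],[0,15,0,0,0.35],[-25,0,0,0,0.35],[-25,0,0,0,0.35],[-25,0,0,0,0.35],[0,0,0,0,0.35],[0,0,0,0,0.35]],
  ],
)

```text
clock: 34.65
position: [458.0, -78.0, 259.4]
orientation: [[0.999, -0.043, 0.0], [-0.043, -0.999, -0.0], [0.0, 0.0, -1.0]]
ft_force: [0.1, -0.1, -0.1]
finger_gap: 30.5
finger_force: 0.0
```

```bash
python3 look.py; python3 balls.py; python3 - <<'E'
from h import *
from look import W,box
togo(533.9,-65.4,140.7,-2.4)
w=W[(abs(W[...,2]-184)<12)&(W[...,0]>460)&(W[...,0]<600)&(W[...,1]<-100)&(W[...,1]>-225)]
A=np.c_[w[:,:2]-w[:,:2].mean(0),np.ones(len(w))];c=np.linalg.lstsq(A,w[:,2],rcond=None)[0];print("rim slope deg",np.degrees(c[:2]).round(2),c[2].round(1))
w=W[(abs(W[...,2]-42)<5)&(W[...,0]>445)&(W[...,0]<595)&(W[...,1]<-300)&(W[...,1]>-485)]
print("cup_right",box(560,632,-590,-510,15,70),"mug",box(335,425,-605,-525,50,75),"tumbler",box(540,610,40,110,15,70))
E
```

```text
tray (((520.3031616210938, -392.251220703125), (170.6055450439453, 140.10809326171875), 87.7564926147461), np.int64(1059))
tub>120 (((529.4769287109375, -156.81309509277344), (195.04566955566406, 123.72010040283203), 88.3795166015625), np.int64(1828))
tub rim (((529.0613403320312, -170.45733642578125), (134.40940856933594, 122.8800048828125), 87.36090850830078), np.int64(509))
scene area 21 px [271.5 197.3] xyz med [ 549.7 -251.   147.7] zmax 149.4354622229111 x [516.8 579.2] y [-254.3 -245.8]
scene area 127 px [304.2 208.9] xyz med [ 549.9 -404.2   40.7] zmax 51.685919863383056 x [534.6 580.5] y [-445. -391.]
scene area 213 px [321.2 212.5] xyz med [ 498.  -424.3   43.4] zmax 52.62898159684909 x [461.  533.5] y [-467.9 -398.8]
top area 42 px [289.8 190.3] xyz med [ 553.2 -252.2  147.8] zmax 149.6749716572618 x [535.1 570.6] y [-254.7 -247.3]
top area 227 px [352.3 193.3] xyz med [ 557.2 -412.2   49.7] zmax 57.67903911356756 x [539.5 576.8] y [-431.3 -394.7]
top area 35 px [288.9 207.7] xyz med [ 513.6 -250.1  148. ] zmax 149.4955629429773 x [494.8 525.7] y [-252.7 -245.4]
top area 472 px [359.9 215.6] xyz med [ 500.6 -432.5   49.5] zmax 58.60964200563615 x [463.  537.4] y [-461.6 -404.5]
t 34.85 pos [458.9 -77.5 259.2] ang -2.42 F [ 0.4  0.5 -0.7] gap 30.0 0.0
  turn -0.02 x,y,z [ 74.5 -15.2 118.5]
rim slope deg [-0.1 -0.1] 183.7
cup_right (((598.5095825195312, -545.7998046875), (40.24055480957031, 40.61200714111328), 3.301403760910034), np.int64(154)) mug (((371.4900817871094, -554.58203125), (68.30157470703125, 58.75309753417969), 0.2717894911766052), np.int64(128)) tumbler (((578.09033203125, 74.24987030029297), (55.59599685668945, 49.144813537597656), 73.6072769165039), np.int64(202))
```

```bash
python3 -c "
from cell import ctrl;print(ctrl.job_done())"
```

```text
the job is handed in; nothing more can be done
None
```

I handed the job in at about 35 s of the 64 s allowed: by the last camera measurements all three spotted balls are at rest in the tray, the tub stands flat within about 1 mm of where it stood, the cups were not moved, and the gripper is clear; no verdict came back.

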